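# Seat the label holder behind the tray shelf's lip and keep it pressed home

## Task

Take the wide label holder (the wide one with the thick head) out of the compartmented bin and push it down, label facing outward over the lip, into the pocket behind the front lip of the tray shelf until it is fully home against the sprung bar at the bottom. Finish while still holding it pressed home so that a colleague can tighten the lock screws: do not let go or ease off, as the spring would lift it. Leave the other two parts in the bin and the steel cup where they are.

Things in the scene. Friction and masses are not known exactly. Their poses are not given: they have to be found in the camera images.
- holder_center (a point): Centre of the wide label holder, half-way up (33 mm above its foot). Loose grey plastic, 66 mm tall, 35 to 70 g, standing upright in one of the bin's three compartments. z runs up it, y along its width, x through its thickness towards the white paper label on its +x face. Of the other two parts one is only 30 mm wide and one has no head.
- pocket (a point): Centre of the solid floor of the pocket behind the shelf's lip, 30 mm above the table. x points outward over the lip (away from the robot), y along the lip, z up; the holder goes in with its axes along these. Dark inside, open at the top, 11 mm wide (x), 54 mm long (y). Fully home, the holder's foot rests on this floor and the underside of its head is 30 mm above it.
- bar (a joint): Travel (m) of the black sprung bar, 8 x 20 mm, in the middle of the pocket: 0 is up (its top 8 mm above the pocket floor), 0.008 is pressed down level with the floor, when the holder is home. It resists with about 3 N at first and 7 N when down, and pushes the holder up when it is not held.
- narrow_center (a point): Bystander: centre (33 mm above its foot) of the narrow label holder, same profile but only 30 mm wide, in another compartment. Leave it.
- blank_center (a point): Bystander: centre of a plain blank strip, 8 x 50 x 40 mm high, without head or label, in another compartment. Leave it.
- bin: Fixed black bin, 90 (x) x 200 (y) mm, walls and dividers 30 mm high, origin at the centre of its underside on the table. Three compartments side by side along its y axis at -64, 0 and 64 mm, each 56 mm long, with a rubber liner 22 mm high that leaves an 11 mm groove along y at x = 0; the groove's floor, on which the parts stand, is 6 mm above the table.
- cup: Bystander: open steel cup standing on the table, 60 mm across, 60 mm high, origin at its underside's centre. Leave it.
- holder_label (a point): Centre of the paper label on the wide holder's front (+x) face: 7 mm out from the middle of its thickness, 49 mm above its foot.
- holder: The same holder, origin at the middle of its foot, same axes. Blade: 8 mm thick (x), 50 wide (y), up to 30 mm above the foot; its lowest 6 mm is stepped in to 6 mm thick, 45 wide. Head: 14 mm thick, 50 wide, 30 to 66 mm above the foot; pinch it across its thickness, high enough to clear bin and lip. It stands in an 11 mm groove and may lean a few degrees until pinched.
- station: Fixed tray shelf, white, 240 mm long (y); origin on the table under the pocket, axes as the pocket. Aluminium lip 4 mm thick along its +x edge, up to 52 mm above the table, at the pocket also a flare leaning outward up to 59 mm. Channel beside the pocket filled to 52 mm. Deck behind the pocket at 56 mm; a black tray on it, top at 66 mm, begins 55 mm behind the pocket's centre.
Not all that is in view belongs to the job. Leave any pink look-alike of the holder alone.

How it is judged (in metres and radians):
On the way:
1. the wide label holder is lifted out of the bin in the fingers (height (world z) of holder_center above 0.075 m and contact force between the fingers and holder above 0.5 N), for 0.1 s.
At the end, for the whole second after the job is handed in: The wide holder stands upright (within 0.12 rad) and square (within 0.15 rad) in the pocket behind the lip, label outward, centred within 5 mm, its foot within 2 mm of the pocket floor with the sprung bar pressed at least 6 mm, still, and the fingers still hold it there against the spring (z of holder_center in the frame of pocket below 0.035 m and x of holder_center in the frame of pocket between -0.005 and 0.005 m and y of holder_center in the frame of pocket between -0.005 and 0.005 m and angle between the y axis of holder_center and the y axis of pocket, either way round below 0.15 rad and x of holder_label in the frame of pocket above 0.002 m and angle between holder_center's own z axis and vertical below 0.12 rad and value of joint bar above 0.006 m and contact force between holder and station above 3 N and contact force between the fingers and holder above 1 N and linear speed of holder below 0.02 m/s); the arm keeps its last pose, push and grip.
It fails at once if another part of the bin or the cup is disturbed (moved over 25 mm) (distance of any of narrow_center, blank_center, cup from where it was at the start of the episode above 0.025 m).
It also fails if it takes over 38 s, if anything falls off the work surface, if the arm or the gripper's body presses on something with over 40 N, if the wrist force passes 120 N, or if a joint passes its speed limit or range.

## Robot

A 6-joint arm with a two-finger parallel gripper is mounted at the origin on the work surface. World frame = base frame: x ahead of the robot, y to its left, z up, the work surface at z = 0. Lengths are in mm, angles in rad, forces in N, time in s.
With the tool pointing down it reaches from about 325 to 900 mm from the base axis. Payload 6.1 kg.
Tool frame: the origin (TCP) lies on the centre line of the jaws, within the pads' length; the fingertips stand 22 mm ahead of it and the grasp point (between the pads) lies 3 mm ahead of it; z points along the fingers, y is the direction in which the jaws open and shut (so a half turn about z gives the same grasp; the last joint's range is limited). The gripper opens to 85 mm and grips with 20 to 120 N. Pads are 22 mm wide; open, the fingers measure 114 mm over their backs; the gripper's body (76 mm by 85 mm) begins 54 mm behind the grasp point. The pads swing forward as they close: fully open they stand 13 mm farther back than shut.
Start: joints at [1.086, 0.22, 1.526, -0, 1.395, -0.126], TCP at [219.467, 585.192, 253.3] pointing down, gripper open.
Joint ranges: [-2.98, 2.98], [-0.91, 2.08], [0.09, 2.57], [-1.24, 4.39], [0.2, 2.65], [-2.68, 2.68]. Speed limits (rad/s): [2.57, 2.57, 3.01, 3.14, 3.14, 3.14].

## Interface

Orientations are given as a 3x3 rotation matrix whose columns are the frame's x, y, z axes.
In Python, from bench import env gives the robot as it stands.
- The arm moves only by the tool servo_tool, never from a script. Its argument "plan" is a list of rows, each a list of 3 entries, a list of its own where there are three numbers: the shift along the tool's x, y, z in mm, then the turn, a rotation vector about the tool's x, y, z in degrees, then the closure, from 0 (fully open) to 1 (shut). In form: [[[tx, ty, tz], [wx, wy, wz], fingers], ...]. A call has 1 to 20 rows; each row shifts and turns the commanded pose from where the row before left it, along the tool's axes as they then stand; what a row does not reach is not made up. A row lasts 1/8 s, in which the tool goes at most 62.5 mm and 10.7 degrees, less where a joint would pass 70% of its speed; a pose out of reach is approached as far as the arm can. A call with a gripper value outside its range is refused whole. The fingers move at their own pace and stop on an object; "grip_force" is the grip in N (left out, the last holds). Time passes only in rows, so rows that do not move let the fingers close. It gives the time, the measured TCP pose, the force and the opening at its end, in the units of the state.
- env.state(): the state, without advancing time (a new reading comes with each control period).
- env.capture(name): name is "scene" or "top"; returns (picture, depth): 384x512x3 uint8, red, green, blue; 384x512 float32, mm along the optical axis (not along the pixel's ray), 0 where there is no reading.
- env.get_calibration(name): a dict with "mtx" (3x3 intrinsics, pixels), "k1" (the pictures are not rectified: a ray, as slopes to the right and down, at radius r is drawn at 1 + k1 r^2 times it, then the intrinsics apply), "extrinsics" (4x4, takes a point from camera to world coordinates). Camera axes: x right, y up, looking along -z (the intrinsics and any distortion apply to the point x, -y, -z); pixel columns grow to the right and rows downward; lengths in mm; the calibration is good to about 2 mm. A picture is of the moment at which its call begins. get_calibration takes no time and is no camera call.
- env.close_job(): hands the job in, once; it reports no verdict.
The state is a dict: "time": time; "joints": joint angles; "dq": joint speeds; "tau": joint torques, N m; "position": TCP position; "tcp_rot": TCP orientation; "contact_force": force on the tool from outside, world axes, zero at the start; "ft_torque": the same for the moment, N m; "opening": finger opening in mm.
Only numpy, scipy, OpenCV 4.12 (cv2) and the standard library are available. Lean on these libraries where they do the work, as an engineer would, in place of code of your own. Each camera call takes 0.05 s, during which the arm holds its last target.

## Working session

There is one attempt and no reset: what is moved stays moved. The work goes in short steps, Python scripts to look and compute and a tool call to move; the robot and the scene stay as the last step left them, time stands still between calls to the robot, and variables do not carry over. Pictures are saved under pics/ and viewed, and the job is handed in when it is done.

Besides the shell and the picture viewer there is one more tool, called after "Call:" as name(argument=value, ...) on one line, values as JSON. servo_tool: Moves the arm, as the interface text tells. Its arguments: {"type":"object","properties":{"plan":{"type":"array"},"grip_force":{"type":"number"}},"required":["plan"]}

```bash
ls; mkdir -p pics; cat > h.py <<'E'
import numpy as np, cv2
from bench import env
def snap(n,tag):
    p,d=env.capture(n); np.savez(f'{tag}_{n}.npz',p=p,d=d); cv2.imwrite(f'pics/{tag}_{n}.png',p[:,:,::-1]); return p,d
def load(n,tag):
    z=np.load(f'{tag}_{n}.npz'); return z['p'],z['d']
def ray(n,u,v):
    c=env.get_calibration(n);K=np.array(c['mtx']);k=c['k1'];E=np.array(c['extrinsics'])
    a=(u-K[0,2])/K[0,0];b=(v-K[1,2])/K[1,1]; x,y=a,b
    for _ in range(20):
        f=1+k*(x*x+y*y); x,y=a/f,b/f
    return E[:3,3],E[:3,:3]@np.array([x,-y,-1.0])
def onz(n,u,v,z):
    o,d=ray(n,u,v); return o+d*(z-o[2])/d[2]
def cloud(n,d):
    c=env.get_calibration(n);K=np.array(c['mtx']);k=c['k1'];E=np.array(c['extrinsics'])
    v,u=np.mgrid[:d.shape[0],:d.shape[1]].astype(float)
    a=(u-K[0,2])/K[0,0];b=(v-K[1,2])/K[1,1];x,y=a.copy(),b.copy()
    for _ in range(20):
        f=1+k*(x*x+y*y); x,y=a/f,b/f
    P=np.stack([x*d,-y*d,-d],-1)@E[:3,:3].T+E[:3,3]
    P[d==0]=np.nan; return P
def proj(n,P):
    c=env.get_calibration(n);K=np.array(c['mtx']);k=c['k1'];E=np.array(c['extrinsics'])
    q=(np.asarray(P)-E[:3,3])@E[:3,:3]; x=q[0]/-q[2];y=-q[1]/-q[2];f=1+k*(x*x+y*y)
    return K[0,0]*x*f+K[0,2],K[1,1]*y*f+K[1,2]
E
python3 - <<'E'
from h import *
for n in('scene','top'):
    p,d=snap(n,'a'); print(n,{k:np.round(v,3).tolist() for k,v in env.get_calibration(n).items()})
print(env.state())
E
```

```text
pics
scene {'mtx': [[421.77, 0.0, 253.858], [0.0, 421.77, 180.502], [0.0, 0.0, 1.0]], 'k1': -0.056, 'extrinsics': [[0.306, -0.72, 0.623, 1096.888], [0.952, 0.239, -0.19, -210.438], [-0.012, 0.651, 0.759, 775.525], [0.0, 0.0, 0.0, 1.0]]}
top {'mtx': [[351.158, 0.0, 252.927], [0.0, 351.158, 186.973], [0.0, 0.0, 1.0]], 'k1': -0.066, 'extrinsics': [[0.058, 0.97, -0.238, 353.638], [-0.998, 0.055, -0.017, -42.15], [-0.004, 0.239, 0.971, 894.617], [0.0, 0.0, 0.0, 1.0]]}
{'time': 0.1, 'joints': array([ 1.08587748e+00,  2.21196801e-01,  1.52750931e+00,  3.00431882e-05,
        1.39464890e+00, -1.26099222e-01]), 'dq': array([ 0.00041382, -0.00103349, -0.00149223, -0.00125239, -0.00171672,
       -0.00065163]), 'tau': array([ 1.28504944e-03, -4.98241282e+01, -3.90549052e+01, -2.15666942e-04,
        5.65044917e-03,  5.60162493e-05]), 'position': array([219.24174997, 584.7539623 , 252.27121445]), 'tcp_rot': array([[-9.36310022e-01,  3.51173495e-01, -8.47663356e-04],
       [ 3.51174428e-01,  9.36308781e-01, -1.54538467e-03],
       [ 2.50976509e-04, -1.74463685e-03, -9.99998447e-01]]), 'contact_force': array([-0.00122136, -0.15565698,  0.33269258]), 'ft_torque': array([-0.00905711,  0.03164329,  0.00660968]), 'opening': 85.14518174120064}
```

View pics/a_scene.png

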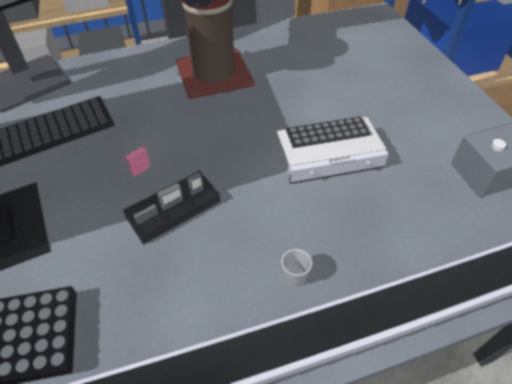

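View pics/a_top.png

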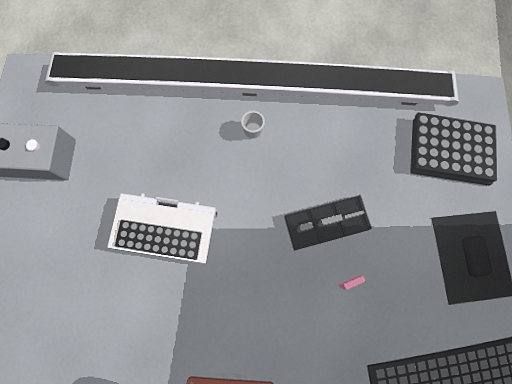

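Bin near scene (172,205) / top (328,222), station near scene (332,148) / top (162,228), pink decoy at scene (138,160), cup at scene (297,265). I'm enlarging the bin and station.

```bash
python3 - <<'E'
from h import *
a,_=load('scene','a');b,_=load('top','a')
f=lambda im,u0,u1,v0,v1:cv2.resize(im[v0:v1,u0:u1,::-1],(400,300),interpolation=cv2.INTER_CUBIC)
o=np.vstack([np.hstack([f(a,116,228,165,249),f(a,272,392,105,195)]),np.hstack([f(b,276,380,188,266),f(b,108,220,188,272)])])
cv2.imwrite('pics/a_zoom.png',o)
E
```

```text
(no output)
```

View pics/a_zoom.png

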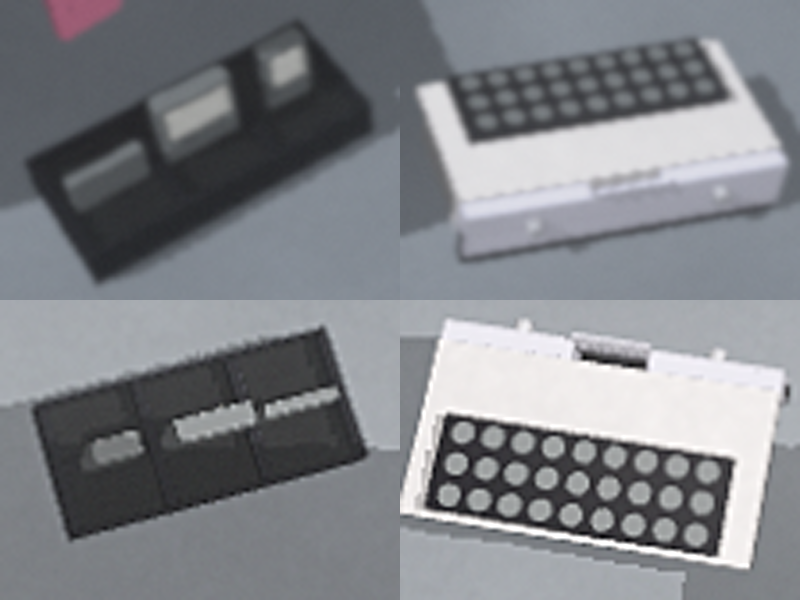

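Candidates: left scene (146,213)/top (354,214), flat with no head = blank; middle scene (170,195)/top (331,219), wide with head and label = target; right scene (196,184)/top (306,226), same profile but narrow; pink one lying at scene (138,160) = decoy. The middle one fits. Labels face +x, as does the lip. Next, measuring.

```bash
python3 - <<'E'
from h import *
for n,box in (('scene',(150,190,175,215)),('top',(312,350,205,232))):
    p,d=load(n,'a'); P=cloud(n,d); u0,u1,v0,v1=box
    Q=P[v0:v1,u0:u1].reshape(-1,3); c=p[v0:v1,u0:u1].reshape(-1,3).astype(int)
    m=(Q[:,2]>60); T=Q[m]; print(n,'holder top pts',m.sum(), T.mean(0).round(1), np.percentile(T[:,2],[5,50,95]).round(1))
    if n=='top':
        s=T[T[:,2]>64]
        r=cv2.minAreaRect(s[:,:2].astype(np.float32)); print(r)
        (w,vec)=np.linalg.eigh(np.cov(s[:,:2].T)); print('long axis',vec[:,1],np.degrees(np.arctan2(vec[1,1],vec[0,1])),s.mean(0))
for n,box in (('scene',(110,230,160,250)),('top',(270,385,185,260))):
    p,d=load(n,'a'); P=cloud(n,d); u0,u1,v0,v1=box
    Q=P[v0:v1,u0:u1].reshape(-1,3)
    m=(Q[:,2]>15)&(Q[:,2]<36);c=p[v0:v1,u0:u1].reshape(-1,3).max(1)
    r=cv2.minAreaRect(Q[m][:,:2].astype(np.float32));print(n,'bin',r)
for n,box in (('scene',(265,395,105,190)),('top',(105,222,185,270))):
    p,d=load(n,'a'); P=cloud(n,d); u0,u1,v0,v1=box
    Q=P[v0:v1,u0:u1].reshape(-1,3)
    for lo,hi in((62,70),(54,58.0),(48,53.5),(44,70)):
        m=(Q[:,2]>lo)&(Q[:,2]<hi)
        r=cv2.minAreaRect(Q[m][:,:2].astype(np.float32));print(n,'station',lo,hi,m.sum(),r)
    Zt=Q[(Q[:,2]>62)]
# table check
    print('table', np.nanmedian(P[260:280,200:240,2]))
E
```

```text
scene holder top pts 212 [ 486.9 -213.4   69.5] [61.3 71.2 73.9]
top holder top pts 141 [ 487.4 -215.6   71. ] [66.2 71.6 74.1]
((484.4647521972656, -205.629638671875), (14.653054237365723, 74.9109878540039), 18.596221923828125)
long axis [-0.32454676  0.94586965] 108.93811770260486 [ 487.63556937 -216.14772362   71.43562184]
scene bin ((435.7013244628906, -236.0531768798828), (202.188720703125, 199.990234375), 18.647602081298828)
top bin ((489.2870178222656, -217.8603515625), (90.97523498535156, 202.0832061767578), 17.847129821777344)
scene station 62 70 1542 ((416.81951904296875, 190.40359497070312), (202.26821899414062, 70.0286636352539), 84.0116195678711)
scene station 54 58.0 1677 ((447.57977294921875, 188.1195526123047), (243.55690002441406, 137.50599670410156), 83.92098236083984)
scene station 48 53.5 575 ((448.3366394042969, 187.94993591308594), (243.30421447753906, 134.1964111328125), 84.67948150634766)
scene station 44 70 4257 ((448.4530029296875, 188.07444763183594), (244.65023803710938, 139.25213623046875), 83.92098236083984)
table -0.26441682592297866
top station 62 70 2346 ((450.29541015625, 187.72683715820312), (201.13670349121094, 131.3904571533203), 85.08765411376953)
top station 54 58.0 2213 ((449.75299072265625, 187.75497436523438), (241.82467651367188, 139.3085174560547), 85.04700469970703)
top station 48 53.5 576 ((448.4375915527344, 187.77755737304688), (241.50650024414062, 136.79556274414062), 85.06306457519531)
top station 44 70 5489 ((449.7360534667969, 187.88926696777344), (242.0949249267578, 139.35130310058594), 85.07353973388672)
table -0.4249759894784688
```

```bash
python3 - <<'E'
from h import *
a,_=load('scene','a');b,_=load('top','a')
f=lambda im,u0,u1,v0,v1,s:cv2.resize(im[v0:v1,u0:u1,::-1],None,fx=s,fy=s,interpolation=cv2.INTER_NEAREST)
A=f(a,310,370,140,184,13);B=f(b,140,200,188,212,13)
cv2.imwrite('pics/z_s.png',A);cv2.imwrite('pics/z_t.png',B)
E
```

```text
(no output)
```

View pics/z_s.png

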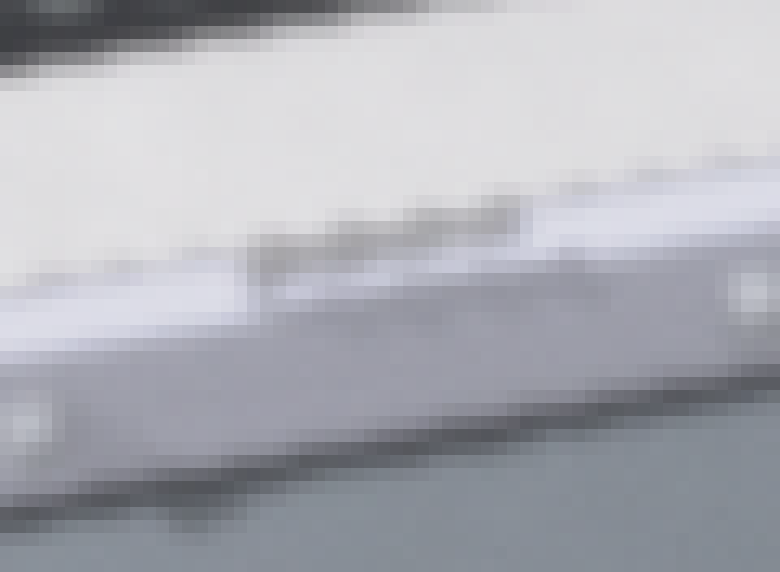

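View pics/z_t.png

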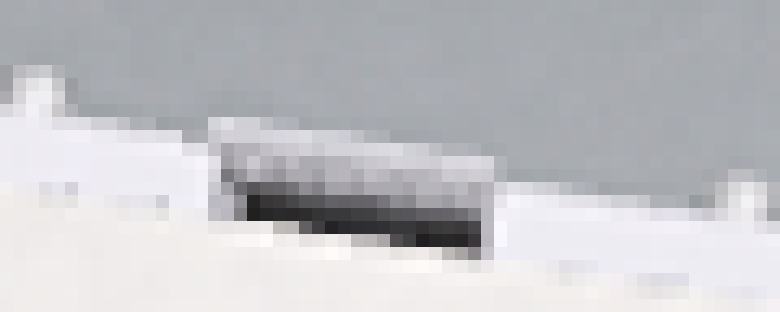

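```bash
cat > st.py <<'E'
from h import *
a,_=load('scene','a');b,_=load('top','a')
ga=cv2.cvtColor(a,cv2.COLOR_RGB2GRAY).astype(float);gb=cv2.cvtColor(b,cv2.COLOR_RGB2GRAY).astype(float)
def edge(g,u,v0,v1,sgn):
    col=g[v0:v1,u]; d=sgn*np.diff(col); i=d.argmax(); w=d[max(0,i-1):i+2].clip(0); k=np.arange(max(0,i-1),max(0,i-1)+len(w))
    return v0+0.5+(w*k).sum()/w.sum()   # v coordinate (pixel centres integer)
def line(P):
    P=np.array(P)[:,:2]; 
    for _ in range(3):
        c=P.mean(0);w,V=np.linalg.eigh(np.cov((P-c).T)); r=abs((P-c)@V[:,0]); P=P[r<max(1.5,2.5*np.median(r))]
    d=V[:,1]*np.sign(V[1,1]); return c,d,r.std()
# top: lip outer edge, dark->bright downward
cols=list(range(126,138))+list(range(150,155))+list(range(181,193))+list(range(203,212))
T=[onz('top',u,edge(gb,u,190,212,1),52) for u in cols]
c,d,s=line(T); print('top lip outer',c,np.degrees(np.arctan2(d[1],d[0]))-90,s); Lt=(c,d)
# scene: lip outer top edge bright->darker downward
S=[]
for u in list(range(298,312))+list(range(315,328))+list(range(352,364))+list(range(371,383)):
    v=proj('scene',[*(c+d*0),52])  # predicted line
    o=min(np.linspace(-125,125,501),key=lambda t:abs(proj('scene',[*(c+d*t),52])[0]-u))
    pv=int(round(proj('scene',[*(c+d*o),52])[1])); S.append(onz('scene',u,edge(ga,u,pv-3,pv+4,-1),52))
c2,d2,s=line(S); print('scene lip outer',c2,np.degrees(np.arctan2(d2[1],d2[0]))-90,s)
n=np.array([d[1],-d[0]]); print('offset scene-top along n',(c2-c)@n)
# colour-based deck/lip boundary: bluishness
for nm,im,us,z in (('top',b,list(range(128,155))+list(range(181,208)),56),):
    bl=im[:,:,2].astype(float)-im[:,:,0]
    print([int(x) for x in bl[196:212,145]],[int(x) for x in bl[196:216,190]])
# ends of station
for nm,g in (('top',gb),):
    pass
for q in ((155.5,193),(177.5,197),(155.5,197),(177.5,201)):
    print(q,onz('top',*q,59)[:2],(onz('top',*q,59)[:2]-c)@d,(onz('top',*q,52)[:2]-c)@d)
for q in ((310+242/13-.5,140+250/13),(310+525/13-.5,140+210/13),(310+250/13-.5,140+295/13),(310+610/13-.5,140+250/13)):
    print('sc',q,(onz('scene',*q,59)[:2]-c)@d,(onz('scene',*q,52)[:2]-c)@d,(onz('scene',*q,56)[:2]-c)@d, (onz('scene',*q,59)[:2]-c)@n)
p,dd=load('top','a');P=cloud('top',dd)[185:270,105:222].reshape(-1,3);
Q=P[P[:,2]>48][:,:2];Q=Q[np.isfinite(Q[:,0])]; t=(Q-c)@d;print('station extent along y',np.percentile(t,[0,.3,99.7,100]), 'x', np.percentile((Q-c)@n,[0,.3,99.7,100]))
E
python3 st.py
```

```text
top lip outer [514.85287159 175.58709421] -5.2777463242239975 0.1673595615089102Traceback (most recent call last):
  File "st.py", line 20, in <module>
    o=min(np.linspace(-125,125,501),key=lambda t:abs(proj('scene',[*(c+d*t),52])[0]-u))
  File "st.py", line 20, in <lambda>
    o=min(np.linspace(-125,125,501),key=lambda t:abs(proj('scene',[*(c+d*t),52])[0]-u))
                                                     ~~~~^^^^^^^^^^^^^^^^^^^^^^^
  File "h.py", line 24, in proj
    c=env.get_calibration(n);K=np.array(c['mtx']);k=c['k1'];E=np.array(c['extrinsics'])
ValueError: time passes only in moves, steps and waits
```

```bash
sed -i 's/env.get_calibration(n)/cal(n)/' h.py; cat >> h.py <<'E'
_c={}
import os,pickle
def cal(n):
    if n not in _c:
        f=f'cal_{n}.pkl'
        if not os.path.exists(f): pickle.dump(dict(env.get_calibration(n)),open(f,'wb'))
        _c[n]=pickle.load(open(f,'rb'))
    return _c[n]
E
python3 st.py
```

```text
top lip outer [514.85287159 175.58709421] -5.2777463242239975 0.1673595615089102
scene lip outer [512.62186553 174.87617616] -5.30048329387138 0.2868726793226404
offset scene-top along n -2.156154731169383
[7, 6, 4, 6, 6, 6, 6, -3, -4, -5, -5, -5, -5, -5, -4, -4] [8, 7, 8, 8, 8, 8, 8, 8, 5, 5, 4, 5, 5, 5, -3, -5, -5, -5, -5, -4]
(155.5, 193) [529.66895833 210.78957718] 36.41608260675412 38.66162921163681
(177.5, 197) [522.82694595 155.34803854] -19.419766199446745 -17.641958914147892
(155.5, 197) [519.67983756 209.54914123] 34.26206779275611 36.48957012241036
(177.5, 201) [512.90620092 154.26930783] -21.40647186533142 -19.645307299293435
sc (328.11538461538464, 159.23076923076923) -22.802160703625223 -19.792716491195453 -21.512398898298255 -11.219961322728594
sc (349.88461538461536, 156.15384615384616) 30.452688064308276 33.982398853875345 31.965421259837036 -9.090741852131323
sc (328.7307692307692, 162.69230769230768) -25.047475158946966 -22.059966264958526 -23.76711420438054 -0.38886158375891844
sc (356.4230769230769, 159.23076923076923) 41.776676642659815 45.417015720795995 43.33682196186099 3.7716250033618133
station extent along y [-114.79856784 -114.30388605  125.25746498  127.01772738] x [-136.21872219 -135.21739724    1.51529167    3.79588593]
```

Pocket yaw is about -5.3°, with its centre near (505,182.5). The holder is at about (487.5,-215.5), yaw about 18.3°. Moving above the holder now.

Call:
servo_tool(plan=[[[-38, -46.9, 0], [0, 0, 0], 0.0], [[-38, -46.9, 0], [0, 0, 0], 0.0], [[-38, -46.9, 0], [0, 0, 0], 0.0], [[-38, -46.9, 0], [0, 0, 0], 0.0], [[-38, -46.9, 0], [0, 0, 0], 0.0], [[-38, -46.9, 0], [0, 0, 0], 0.0], [[-38, -46.9, 0], [0, 0, 0], 0.0], [[-38, -46.9, 0], [0, 0, 0], 0.0], [[-38, -46.9, 0], [0, 0, 0], 0.0], [[-38, -46.9, 0], [0, 0, 0], 0.0], [[-38, -46.9, 0], [0, 0, 0], 0.0], [[-38, -46.9, 0], [0, 0, 0], 0.0], [[-38, -46.9, 0], [0, 0, 0], 0.0], [[-38, -46.9, 0], [0, 0, 0], 0.0], [[0, 0, 20], [0, 0, 10.2], 0.0], [[0, 0, 20], [0, 0, 10.2], 0.0], [[0, 0, 20], [0, 0, 10.2], 0.0], [[0, 0, 20], [0, 0, 10.2], 0.0], [[0, 0, 20], [0, 0, 10.2], 0.0], [[0, 0, 0], [0, 0, 0], 0.0]], grip_force=60)

```text
time: 2.6
position: [485.6, -215.5, 151.2]
tcp_rot: [[-0.318, 0.948, -0.004], [0.948, 0.318, 0.003], [0.004, -0.003, -1.0]]
contact_force: [0.5, -0.3, -0.1]
opening: 85.8
```

Call:
servo_tool(plan=[[[-1, 2.1, 14.5], [0, 0, 0], 0.0], [[0, 0, 14.5], [0, 0, 0], 0.0], [[0, 0, 14.5], [0, 0, 0], 0.0], [[0, 0, 14.5], [0, 0, 0], 0.0], [[0, 0, 14.5], [0, 0, 0], 0.0], [[0, 0, 14], [0, 0, 0], 0.0], [[0, 0, 0], [0, 0, 0], 0.0], [[0, 0, 0], [0, 0, 0], 0.5], [[0, 0, 0], [0, 0, 0], 0.6]])

```text
time: 3.72
position: [489.9, -217.0, 67.5]
tcp_rot: [[-0.316, 0.949, 0.001], [0.949, 0.316, -0.001], [-0.001, 0.001, -1.0]]
contact_force: [1.0, -0.1, 0.4]
opening: 51.9
```

```bash
python3 - <<'E'
from h import *
for n in('scene','top'): snap(n,'b')
a,_=load('scene','b');b,_=load('top','b')
f=lambda im,u0,u1,v0,v1:cv2.resize(im[v0:v1,u0:u1,::-1],(400,400),interpolation=cv2.INTER_CUBIC)
cv2.imwrite('pics/b_zoom.png',np.hstack([f(a,110,240,130,260),f(b,270,390,160,280)]))
E
```

```text
(no output)
```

View pics/b_zoom.png

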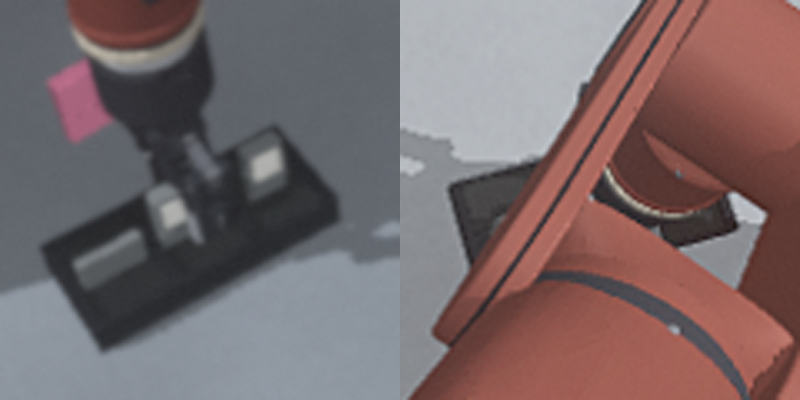

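```bash
python3 - <<'E'
from h import *
s=env.state();p=s['position'];R=s['tcp_rot'];print(p,s['opening'])
z=lambda u,v:((u-110)*400/130,(v-130)*400/130)
for nm,q in (('fingertip front',p+R@[0,26,19]),('front L',p+R@[-11,26,19]),('front R',p+R@[11,26,19])): print(nm,np.round(z(*proj('scene',q))))
# holder top corners assuming bin centre
ex=np.array([.952,.306,0]);ey=np.array([-.306,.952,0]);c=np.array([489.3,-217.9,0])
for a,b,h in ((7,-25,72),(7,25,72),(7,-25,36),(7,25,36)): print(a,b,h,np.round(z(*proj('scene',c+a*ex+b*ey+[0,0,h]))))
for a,b,h in ((45,-100,30),(45,100,30),(-45,-100,30),(-45,100,30)): print(a,b,h,np.round(z(*proj('scene',c+a*ex+b*ey+[0,0,h]))))
E
```

```text
[ 489.7443624  -216.96460121   67.4473622 ] 36.101477311062894
fingertip front [205. 231.]
front L [192. 238.]
front R [219. 223.]
7 -25 72 [153. 209.]
7 25 72 [216. 177.]
7 -25 36 [163. 241.]
7 25 36 [224. 208.]
45 -100 30 [ 93. 334.]
45 100 30 [339. 199.]
-45 -100 30 [ 38. 248.]
-45 100 30 [276. 126.]
```

The scene crop shows the front finger at about (205,225), straddling the middle (wide, headed) holder with its label still visible. That fits the projection of a centred grasp, so I'm closing.

Call:
servo_tool(plan=[[[0, 0, 2], [0, 0, 0], 0.8], [[0, 0, 0], [0, 0, 0], 1.0], [[0, 0, 0], [0, 0, 0], 1.0], [[0, 0, 0], [0, 0, 0], 1.0], [[0, 0, 0], [0, 0, 0], 1.0]])

```text
time: 4.45
position: [488.1, -217.3, 65.1]
tcp_rot: [[-0.317, 0.949, -0.003], [0.949, 0.317, -0.001], [0.0, -0.003, -1.0]]
contact_force: [-6.0, -2.3, 5.8]
opening: 12.5
```

Call:
servo_tool(plan=[[[0, 0, 0], [0, 0, 0], 1.0], [[0, 0, -5], [0, 0, 0], 1.0], [[0, 0, -10], [0, 0, 0], 1.0], [[0, 0, -20], [0, 0, 0], 1.0], [[0, 0, -25], [0, 0, 0], 1.0], [[0, 0, -25], [0, 0, 0], 1.0], [[0, 0, -15], [0, 0, 0], 1.0], [[0, 0, 0], [0, 0, 0], 1.0]])

```text
time: 5.45
position: [490.5, -217.1, 166.5]
tcp_rot: [[-0.317, 0.949, 0.003], [0.949, 0.317, -0.002], [-0.003, 0.003, -1.0]]
contact_force: [-0.5, 0.5, 0.1]
opening: 13.0
```

```bash
python3 - <<'E'
from h import *
s=env.state();print(s['position'],s['contact_force'],s['opening'])
a,_=snap('scene','c')
f=lambda im,u0,u1,v0,v1:cv2.resize(im[v0:v1,u0:u1,::-1],(600,600),interpolation=cv2.INTER_CUBIC)
cv2.imwrite('pics/c_zoom.png',f(a,110,240,100,230))
E
```

```text
[ 490.52036293 -217.08666111  166.5165416 ] [-0.46735225  0.46402138  0.09681147] 13.030534831081933
```

View pics/c_zoom.png

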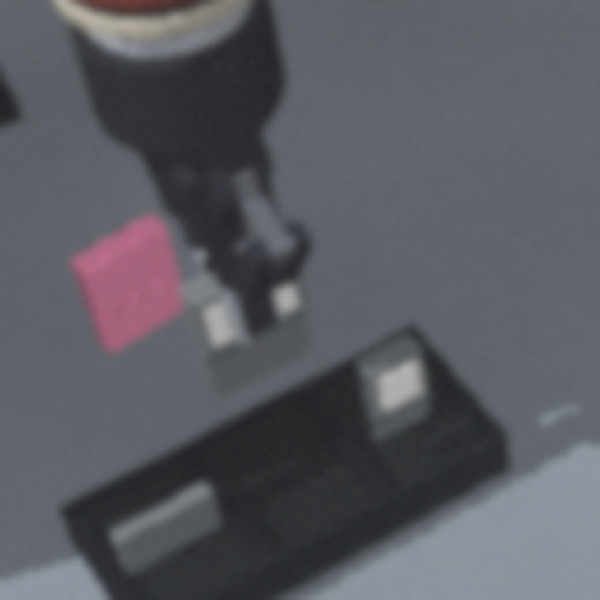

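The holder is in the fingers, upright, with its label (zoom 215–290, 310) outward. The other two parts are undisturbed. Carrying it to the pocket.

Call:
servo_tool(plan=[[[30, 11.3, 0], [0, 0, 0], 1.0], [[46, 17.2, 0], [0, 0, 0], 1.0], [[46, 17.2, 0], [0, 0, 0], 1.0], [[46, 17.2, 0], [0, 0, 0], 1.0], [[46, 17.2, 0], [0, 0, 0], 1.0], [[46, 17.2, 0], [0, 0, 0], 1.0], [[46, 17.2, 0], [0, 0, 0], 1.0], [[46, 17.2, 0], [0, 0, 0], 1.0], [[22.6, 8.7, 0], [0, 0, 0], 1.0], [[0, 0, 0], [0, 0, 8], 1.0], [[0, 0, 0], [0, 0, 8], 1.0], [[0, 0, 0], [0, 0, 7.8], 1.0], [[0, 0, 20], [0, 0, 0], 1.0], [[0, 0, 0], [0, 0, 0], 1.0], [[0, 0, 0], [0, 0, 0], 1.0]])

```text
time: 7.38
position: [503.7, 183.1, 144.4]
tcp_rot: [[0.093, 0.996, -0.001], [0.996, -0.093, -0.0], [-0.0, -0.001, -1.0]]
contact_force: [0.1, 0.2, -0.7]
opening: 13.1
```

```bash
python3 - <<'E'
from h import *
s=env.state();print(s['position'],s['tcp_rot'].round(4),s['contact_force'],s['opening'])
a,_=snap('scene','d');b,_=snap('top','d')
f=lambda im,u0,u1,v0,v1:cv2.resize(im[v0:v1,u0:u1,::-1],(400,400),interpolation=cv2.INTER_CUBIC)
cv2.imwrite('pics/d_zoom.png',np.hstack([f(a,290,390,90,190),f(b,110,230,170,290)]))
E
```

```text
[503.70955308 183.06348511 144.41753124] [[ 9.320e-02  9.956e-01 -1.100e-03]
 [ 9.956e-01 -9.320e-02 -1.000e-04]
 [-2.000e-04 -1.100e-03 -1.000e+00]] [ 0.0656257   0.16987914 -0.72877844] 13.075588488535868
```

View pics/d_zoom.png

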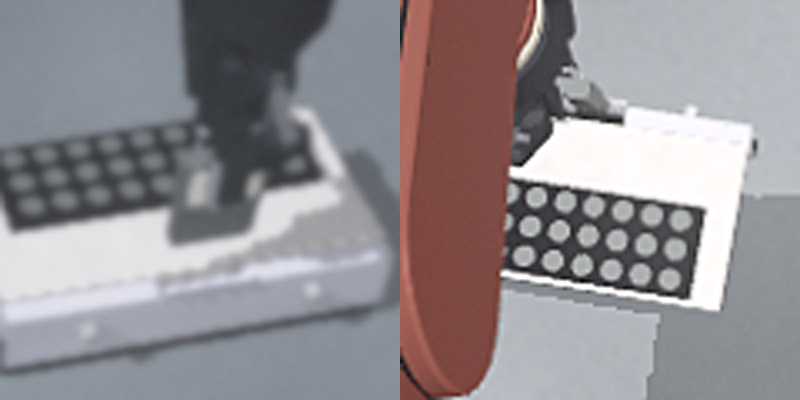

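```bash
python3 - <<'E'
from h import *
a,_=load('scene','d')
cv2.imwrite('pics/d_big.png',cv2.resize(a[118:163,320:370,::-1],None,fx=13,fy=13,interpolation=cv2.INTER_NEAREST))
s=env.state();p=s['position'];R=s['tcp_rot']
# predicted holder pts: x_h = tool y, y_h= tool x, foot 59.1 below
F=p-[0,0,59.1]
for x,y,z in ((7,-25,66),(7,25,66),(7,-25,30),(7,25,30),(4,-25,6),(4,25,6),(3,-22.5,0),(3,22.5,0)):
    u,v=proj('scene',F+R@[y,x,-z]); print((x,y,z),round(u,2),round(v,2),'zoom',round((u-320+.5)*13),round((v-118+.5)*13))
E
```

```text
(7, -25, 66) 336.26 131.51 zoom 218 182
(7, 25, 66) 357.94 128.01 zoom 500 137
(7, -25, 30) 334.09 143.45 zoom 190 337
(7, 25, 30) 355.18 139.95 zoom 464 292
(4, -25, 6) 332.26 150.12 zoom 166 424
(4, 25, 6) 352.94 146.63 zoom 435 379
(3, -22.5, 0) 332.82 151.5 zoom 173 442
(3, 22.5, 0) 351.33 148.36 zoom 414 401
```

View pics/d_big.png

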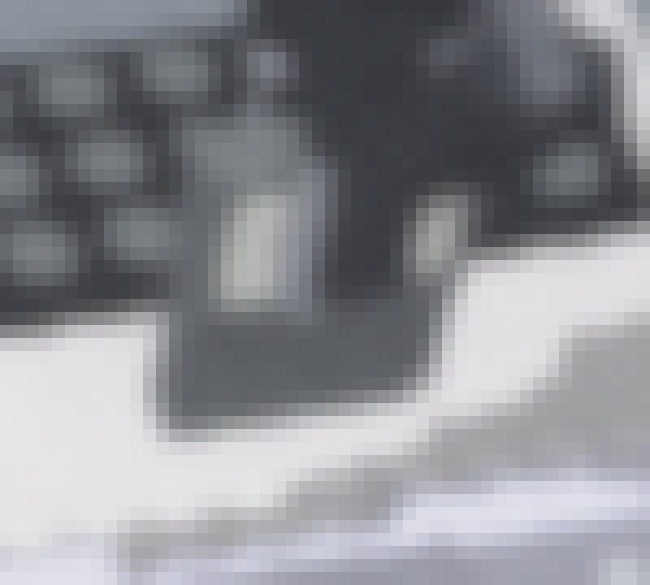

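```bash
python3 - <<'E'
from h import *
a,_=load('scene','d');a0,_=load('scene','a');b0,_=load('top','a')
g=cv2.cvtColor(a,cv2.COLOR_RGB2GRAY).astype(float);g0=cv2.cvtColor(a0,cv2.COLOR_RGB2GRAY).astype(float);gt=cv2.cvtColor(b0,cv2.COLOR_RGB2GRAY).astype(float)
p=np.array([503.71,183.06,144.42]);R=np.array([[.0932,.9956,0],[.9956,-.0932,0],[0,0,-1]]);F=p-[0,0,59.1]
def half(v,k0,lo,hi):  # crossing
    t=(lo+hi)/2; 
    for i in range(len(v)-1):
        if (v[i]-t)*(v[i+1]-t)<=0 and v[i]!=v[i+1]: return k0+i+(t-v[i])/(v[i+1]-v[i])
# bottom edge of holder: compare with predicted foot front edge line & step edge
A=np.array(proj('scene',F+R@[-22.5,3,0]));B=np.array(proj('scene',F+R@[22.5,3,0]))
for u in range(335,351,2):
    col=g[144:158,u]; e=half(col,144,col[:3].min(),col[6:10].max()); pr=A[1]+(u-A[0])/(B[0]-A[0])*(B[1]-A[1])
    print(u,round(e,2),'pred',round(pr,2))
for v in (144,145,146,147,148):
    r=g[v]; print('row',v,'L',half(r[326:340],326,r[326:330].mean(),r[336:340].mean()))
for v in (138,140,142,144,146): r=g[v];print('row',v,'R',half(r[346:362],346,r[346:349].mean(),r[356:360].mean()))
for x,y,z in ((-7,-25,30),(-4,-25,29),(-4,-25,6),(7,25,30),(4,25,29),(4,25,6)): print((x,y,z),np.round(proj('scene',F+R@[y,x,-z]),2))
print(g0[155:165,324:356].astype(int))
print(gt[196:208,153:181].astype(int))
E
```

```text
335 150.72 pred 151.17
337 150.28 pred 150.83
339 150.05 pred 150.49
341 149.71 pred 150.15
343 149.29 pred 149.82
345 149.05 pred 149.48
347 148.71 pred 149.14
349 148.3 pred 148.8
row 144 L 332.0
row 145 L 331.7755681818182
row 146 L 331.5652173913044
row 147 L 331.4119318181818
row 148 L 331.4318181818182
row 138 R 351.6263020833333
row 140 R 354.0673758865248
row 142 R 353.60884353741494
row 144 R 353.1701388888889
row 146 R 352.56439393939394
(-7, -25, 30) [331.81 139.29]
(-4, -25, 29) [332.2  140.52]
(-4, -25, 6) [330.91 147.78]
(7, 25, 30) [354.97 140.04]
(4, 25, 29) [354.4  139.46]
(4, 25, 6) [352.73 146.71]
[[224 223 223 223 223 224 224 224 224 224 223 223 222 221 223 224 222 218
  212 212 216 216 209 198 188 190 200 207 208 206 205 208]
 [223 223 223 223 223 223 223 223 224 224 223 218 212 212 216 218 211 199
  188 184 188 190 185 176 172 179 197 212 215 216 217 220]
 [221 222 223 224 222 218 213 212 217 218 212 200 188 184 188 190 186 177
  169 167 171 176 173 170 169 179 201 216 220 221 221 222]
 [218 216 219 219 214 202 190 185 188 190 187 177 169 166 168 171 170 167
  1
[... 1559 characters left out ...]
237 238 242 201 162 108  86  99 101 115 143 131 163 164 155 171 171 171
  165 182 182 177 186 170 182 211 225 219]
 [239 239 243 187 189 144  37  55  59  71  84  86  99  97 100 101 118 142
  137 164 164 157 174 172 188 231 246 242]
 [240 238 236 193 185 129  32  39  42  41  45  53  57  57  63  65  78  85
   87  96  99 101 111 130 186 242 241 239]
 [239 238 238 231 230 232 232 235 188 185  97  63  35  43  46  47  49  56
   56  50  58  61  58  72 188 249 239 237]
 [238 239 239 241 243 247 247 251 237 240 228 231 238 230 189 185 168  79
   64  31  38  40  38  56 186 248 238 237]
 [238 239 239 240 240 239 238 239 242 243 245 247 252 248 236 237 237 228
  232 236 225 186 166 136 199 239 238 237]]
```

Both views put the pocket centre at t≈7 along the lip, and the in-hand check fixes its x. Correction: +0.6 along the lip and +2.0 outward, then lower to just above the flare.

Call:
servo_tool(plan=[[[0.6, 2.0, 0], [0, 0, 0], 1.0], [[0, 0, 6], [0, 0, 0], 1.0], [[0, 0, 6], [0, 0, 0], 1.0], [[0, 0, 6], [0, 0, 0], 1.0], [[0, 0, 4], [0, 0, 0], 1.0], [[0, 0, 0], [0, 0, 0], 1.0], [[0, 0, 0], [0, 0, 0], 1.0]])

```text
time: 8.35
position: [506.2, 183.5, 122.9]
tcp_rot: [[0.093, 0.996, 0.0], [0.996, -0.093, 0.0], [0.0, 0.0, -1.0]]
contact_force: [0.5, -0.3, -0.5]
opening: 13.2
```

```bash
python3 - <<'E'
from h import *
s=env.state();p=s['position'];R=s['tcp_rot'];print(p,s['contact_force'])
D=p[:2]-[514.85,175.59];print('t,n',D@[.092,.9958],D@[.9958,-.092])
a,_=snap('scene','e');b,_=snap('top','e')
cv2.imwrite('pics/e_big.png',cv2.resize(a[130:175,310:370,::-1],None,fx=13,fy=13,interpolation=cv2.INTER_NEAREST))
cv2.imwrite('pics/e_top.png',cv2.resize(b[180:230,130:200,::-1],None,fx=11,fy=11,interpolation=cv2.INTER_NEAREST))
E
```

```text
[506.173164   183.54596007 122.9355307 ] [ 0.48048782 -0.3189923  -0.47241327]
t,n 7.124276121666608 -9.372341614919025
```

View pics/e_big.png

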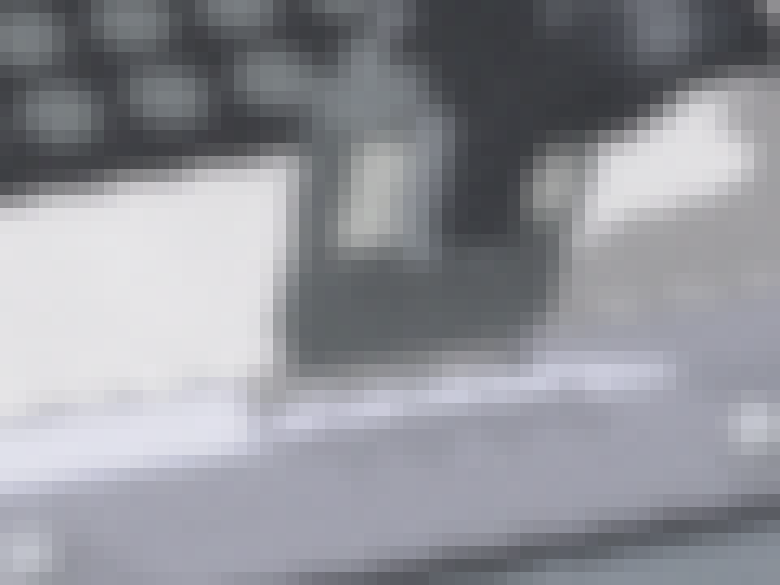

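View pics/e_top.png

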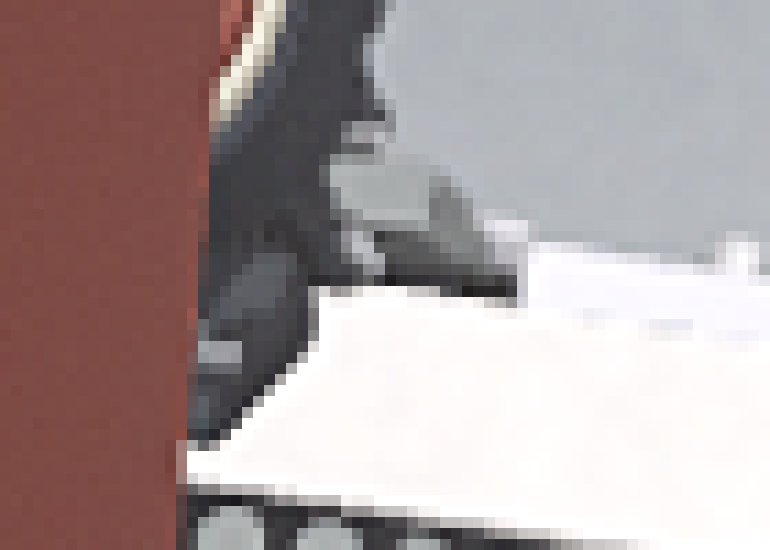

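```bash
python3 - <<'E'
from h import *
p=np.array([506.17,183.55,122.94]);R=np.array([[.0932,.9956,0],[.9956,-.0932,0],[0,0,-1]]);F=p-[0,0,59.1]
for x,y,z in ((7,-25,66),(-7,-25,66),(-7,-25,30),(-4,-25,6),(4,-25,6),(-3,-22.5,0),(3,-22.5,0),(7,-25,30)):
    u,v=proj('top',F+R@[y,x,-z]);print((x,y,z),round(u,1),round(v,1),'zoom',round((u-130+.5)*11),round((v-180+.5)*11))
for x,y,z in ((4,-25,6),(4,25,6),(3,-22.5,0),(3,22.5,0),(-4,-25,6),(-4,-25,29),(4,25,29)):
    u,v=proj('scene',F+R@[y,x,-z]);print('S',(x,y,z),round(u,1),round(v,1),'zoom',round((u-310+.5)*13),round((v-130+.5)*13))
E
```

```text
(7, -25, 66) 169.1 195.5 zoom 435 176
(-7, -25, 66) 167.8 201.6 zoom 421 243
(-7, -25, 30) 171.5 204.6 zoom 462 276
(-4, -25, 6) 174.0 205.3 zoom 489 284
(4, -25, 6) 174.7 202.1 zoom 497 248
(-3, -22.5, 0) 173.6 205.2 zoom 485 283
(3, -22.5, 0) 174.1 202.8 zoom 491 256
(7, -25, 30) 172.7 198.8 zoom 475 212
S (4, -25, 6) 331.5 157.4 zoom 286 363
S (4, 25, 6) 351.9 153.9 zoom 551 318
S (3, -22.5, 0) 332.1 158.7 zoom 294 380
S (3, 22.5, 0) 350.3 155.6 zoom 530 339
S (-4, -25, 6) 330.4 155.0 zoom 272 331
S (-4, -25, 29) 331.6 148.0 zoom 288 240
S (4, 25, 29) 353.5 146.9 zoom 572 226
```

Both views agree with the predicted holder pose to within about 0.5 px, and the foot hovers over the slot. Descending gently while watching force.

Call:
servo_tool(plan=[[[0, -0.4, 2.5], [0, 0, 0], 1.0], [[0, 0, 2.5], [0, 0, 0], 1.0], [[0, 0, 2.5], [0, 0, 0], 1.0], [[0, 0, 2.5], [0, 0, 0], 1.0], [[0, 0, 2], [0, 0, 0], 1.0], [[0, 0, 0], [0, 0, 0], 1.0]])

```text
time: 9.2
position: [505.5, 183.5, 110.5]
tcp_rot: [[0.093, 0.996, -0.0], [0.996, -0.093, -0.0], [-0.0, -0.0, -1.0]]
contact_force: [0.6, 0.0, -0.9]
opening: 12.9
```

Call:
servo_tool(plan=[[[0, 0, 1.5], [0, 0, 0], 1.0], [[0, 0, 1.5], [0, 0, 0], 1.0], [[0, 0, 1.5], [0, 0, 0], 1.0], [[0, 0, 1.5], [0, 0, 0], 1.0], [[0, 0, 0], [0, 0, 0], 1.0]])

```text
time: 9.82
position: [505.9, 183.6, 105.9]
tcp_rot: [[0.093, 0.996, 0.0], [0.996, -0.093, -0.0], [-0.0, 0.0, -1.0]]
contact_force: [-3.6, -1.0, 7.4]
opening: 13.5
```

```bash
python3 - <<'E'
from h import *
s=env.state();p=s['position'];R=s['tcp_rot'];print(p,s['contact_force'],s['ft_torque'],R.round(4))
a,_=snap('scene','f');b,_=snap('top','f')
cv2.imwrite('pics/f_big.png',cv2.resize(a[135:175,310:370,::-1],None,fx=13,fy=13,interpolation=cv2.INTER_NEAREST))
cv2.imwrite('pics/f_top.png',cv2.resize(b[185:220,150:200,::-1],None,fx=15,fy=15,interpolation=cv2.INTER_NEAREST))
E
```

```text
[505.87268646 183.60267226 105.88092451] [-3.56203601 -1.04692579  7.44871962] [-0.15492547  0.72480696 -0.04963609] [[ 9.320e-02  9.956e-01  2.000e-04]
 [ 9.956e-01 -9.320e-02 -0.000e+00]
 [-0.000e+00  2.000e-04 -1.000e+00]]
```

View pics/f_big.png

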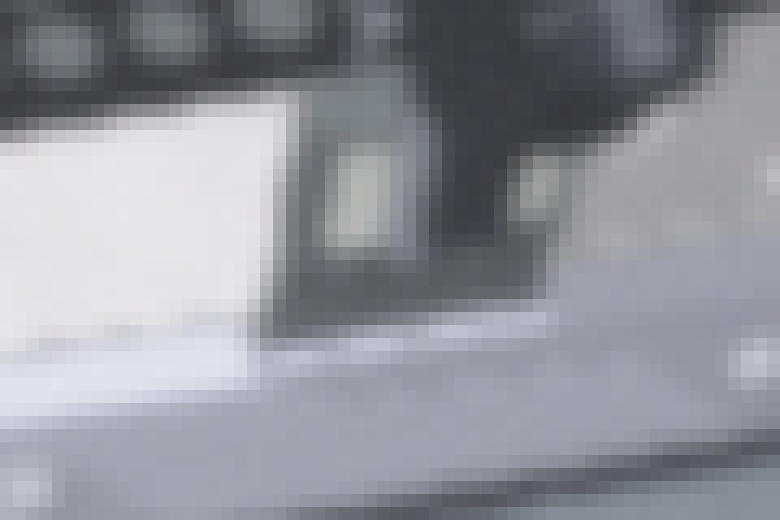

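View pics/f_top.png

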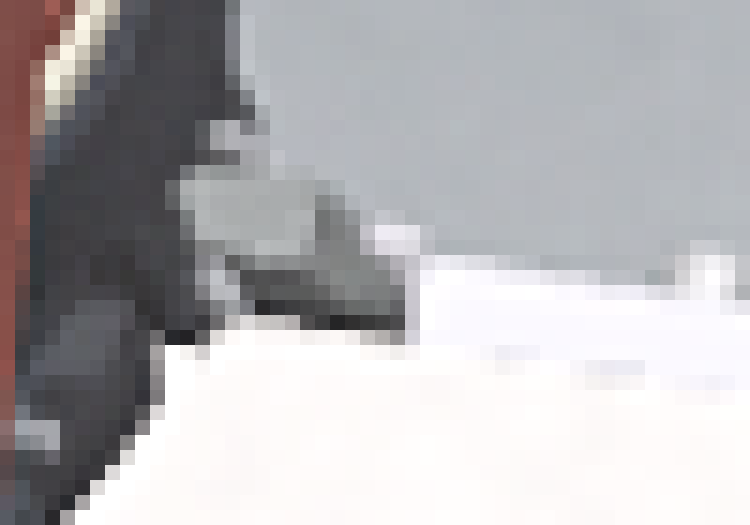

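The force (7.4 N up, 3.6 N toward the robot, roughly central along y) points to the blade riding on the front flare. The top view also shows a dark gap behind the blade. Shifting back 1.2 mm and continuing.

Call:
servo_tool(plan=[[[0, -1.2, -0.5], [0, 0, 0], 1.0], [[0, 0, 0], [0, 0, 0], 1.0], [[0, 0, 1], [0, 0, 0], 1.0], [[0, 0, 1], [0, 0, 0], 1.0], [[0, 0, 1], [0, 0, 0], 1.0], [[0, 0, 0], [0, 0, 0], 1.0]])

```text
time: 10.68
position: [504.3, 183.6, 102.1]
tcp_rot: [[0.093, 0.996, -0.0], [0.996, -0.093, -0.0], [-0.0, -0.0, -1.0]]
contact_force: [0.0, -0.3, -0.4]
opening: 13.0
```

Call:
servo_tool(plan=[[[0, 0, 1.5], [0, 0, 0], 1.0], [[0, 0, 1.5], [0, 0, 0], 1.0], [[0, 0, 1.5], [0, 0, 0], 1.0], [[0, 0, 1.5], [0, 0, 0], 1.0], [[0, 0, 0], [0, 0, 0], 1.0]])

```text
time: 11.3
position: [504.5, 183.7, 96.5]
tcp_rot: [[0.093, 0.996, -0.0], [0.996, -0.093, -0.0], [-0.0, -0.0, -1.0]]
contact_force: [-1.6, -0.2, 2.8]
opening: 13.0
```

Call:
servo_tool(plan=[[[0, -0.4, 1.5], [0, 0, 0], 1.0], [[0, 0, 1.5], [0, 0, 0], 1.0], [[0, 0, 1.5], [0, 0, 0], 1.0], [[0, 0, 1], [0, 0, 0], 1.0], [[0, 0, 0], [0, 0, 0], 1.0]])

```text
time: 11.92
position: [504.4, 183.7, 91.0]
tcp_rot: [[0.093, 0.996, 0.001], [0.996, -0.093, 0.0], [0.0, 0.001, -1.0]]
contact_force: [-0.7, -0.6, 5.6]
opening: 13.5
```

Call:
servo_tool(plan=[[[0, 0, 1], [0, 0, 0], 1.0], [[0, 0, 1], [0, 0, 0], 1.0], [[0, 0, 0], [0, 0, 0], 1.0], [[0, 0, 0], [0, 0, 0], 1.0]], grip_force=80)

```text
time: 12.42
position: [504.4, 183.7, 89.2]
tcp_rot: [[0.093, 0.996, 0.001], [0.996, -0.093, 0.0], [0.0, 0.001, -1.0]]
contact_force: [-0.6, -1.1, 6.6]
opening: 12.5
```

Call:
servo_tool(plan=[[[0, 0, 1], [0, 0, 0], 1.0], [[0, 0, 0], [0, 0, 0], 1.0], [[0, 0, 0.7], [0, 0, 0], 1.0], [[0, 0, 0], [0, 0, 0], 1.0], [[0, 0, 0], [0, 0, 0], 1.0]])

```text
time: 13.05
position: [504.6, 183.7, 89.1]
tcp_rot: [[0.093, 0.996, 0.001], [0.996, -0.093, -0.0], [-0.0, 0.001, -1.0]]
contact_force: [-5.4, -2.7, 17.1]
opening: 12.7
```

The stop is hard: force jumps to 17 N while z stays at 89.1, exactly the predicted home height. One visual check.

```bash
python3 - <<'E'
from h import *
a,_=snap('scene','g');b,_=snap('top','g')
cv2.imwrite('pics/g.png',np.hstack([cv2.resize(a[125:175,310:370,::-1],(400,333),interpolation=cv2.INTER_CUBIC),cv2.resize(b[180:230,140:200,::-1],(400,333),interpolation=cv2.INTER_CUBIC)]))
cv2.imwrite('pics/g_scene.png',a[:,:,::-1])
s=env.state();print(s['position'],s['contact_force'],s['opening'],s['time'])
p=s['position'];R=s['tcp_rot']
for x,y,z in ((7,-25,66),(7,25,66),(7,-25,30),(7,25,30),(-7,-25,30)):
    u,v=proj('scene',p+R@[y,x,59.1-z]);print((x,y,z),round((u-310+.5)*6.667),round((v-125+.5)*6.667))
E
```

```text
[504.6029294  183.72518874  89.06110098] [-6.11088112 -2.51388403 17.84882046] 12.76872165176642 13.15
(7, -25, 66) 158 169
(7, 25, 66) 297 146
(7, -25, 30) 145 242
(7, 25, 30) 280 219
(-7, -25, 30) 132 214
```

View pics/g.png

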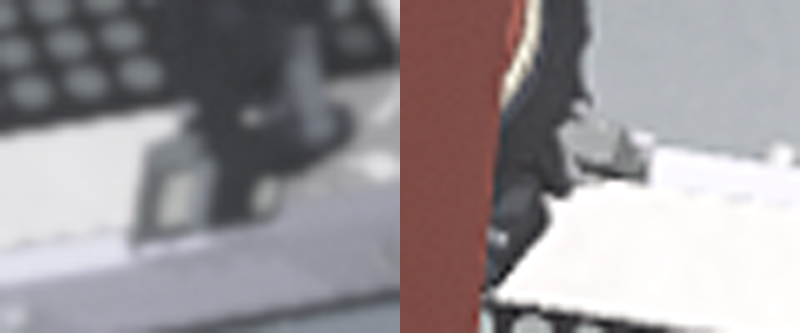

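View pics/g_scene.png

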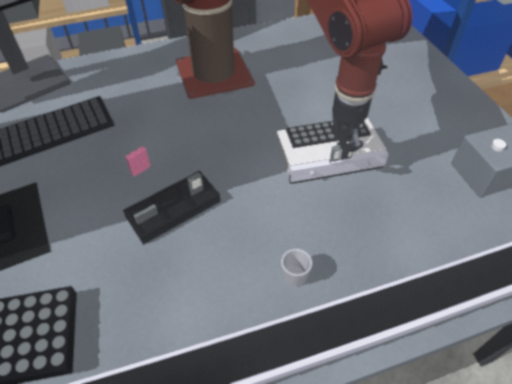

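The picture shows the head sitting on the lip with its underside at zoom (140–280, 240–215), matching the prediction. It is square, with the label outward at (175,195). The bin parts at (146,213) and (196,184) and the cup at (297,265) have not moved. Force is steady at about 18 N, so I'm handing in.

```bash
python3 -c "
from bench import env
print(env.close_job())"
```

```text
the job is handed in; nothing more can be done
None
```

The wide label holder is in the pocket, label facing outward, and the arm is still gripping it and pressing it down with about 18 N. I handed the job in at about 13 s of the 38 s allowed.

- **Getting it in:** The holder came out of the bin's middle compartment. On the way down it caught once on the front flare at about 7 N, and moving it back 1.2 mm freed it.
- **Fully home:** The spring force built from about 3 to 7 N over the bar's travel. It then rose to about 17 N with no further movement, at the height I had worked out for home (tool at 89.1 mm).
- **Final picture:** The holder looked upright and square, with its head just above the lip. The narrow holder, the blank strip and the cup had not visibly moved.
- **What I could not confirm:** The two cameras disagreed by about 2 mm on where the lip is, so feeling the contact settled the front-to-back position. I had no direct reading of the bar, so its travel is inferred from height and force. About 6 N of sideways force on the tool remained at the end.

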